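# Draw the display-case hatch shut with the hook pole

### The job

Take the hook pole from its rest, hook it down into the red ring high on the sloping display case and draw the open hatch down until it is fully shut. Keep pulling against the stop with a steady 15 N or so for a good second to bed the seal, never more than 25 N, touching the case and hatch with the pole only. Then unhook, lay the pole gently back in the two notches of its rest with the hook on the same side and pointing down, leaving the hatch shut and everything else on the table where it was.

Things in the scene. Friction and masses are not known exactly. Their poses are not given: they have to be found in the camera images.
- case: Fixed wooden case 390 x 280 x 70 mm, tilted 30 degrees on a steel stand, sloping face up and towards the robot. Origin on the table under its middle; x from low front to high back, y left, z up. The slope's lower edge is at x = -0.17, z = 0.11; it rises 30 degrees towards +x to z = 0.305. The hatch slides on it between rails 18 mm high, 240 mm apart, down to a stop.
- hatch (a joint): Hatch opening along the slope, m: 0 = shut against the hard stop at the low end, 0.16 = fully up. It stays where left (drawing it down takes about 2 to 5 N, pushing up 7 to 10 N); at the stop the force rises within a mm or two. Clear pane in a green frame, 160 mm along the slope, 236 mm wide, top face 12 mm above the slope.
- ring (a point): Centre of the red ring on the hatch, moving with it. x points up along the slope (opening), y left, z squarely out of the slope. The ring lies parallel to the slope, 24 mm above the hatch's top face; hole 22 mm across, wire 6 mm, carried by a stem on its uphill side only. When shut it is 120 mm up the slope from the lower edge.
- pole: Hook pole, 306 mm, about 0.22 kg: black 18 x 18 mm bar from x = -0.15 to 0.10, then an 8 mm steel rod turning down at x = 0.152 into a hook. Origin on the bar's axis, about midway between the rest's notches: grip here, from above. x points to the hook, z up, away from the hook's point. In use x points up the slope, parallel to it, z square to the slope.
- hook (a point): The part of the hook that belongs in the middle of the ring: at x = 0.152, z = -0.035 in the pole's frame, same axes as the pole. The 8 mm round prong goes down along -z from the pole; below this point it runs 17 mm on, its point turned 3 mm back towards the handle, so ease it uphill off the ring's edge before lifting it out.
- rest: Fixed wooden rest. Origin under the middle of its 220 x 90 x 10 mm foot; x along the pole towards the hook end. Two posts 14 mm thick at x = -0.08 and 0.08 carry notches: floor 66 mm above the table, 23 mm wide, flaring to about 40 mm at the top, 22 mm higher. Lying in them the pole's origin is 75 mm above the table.
- tumbler_a: Clear glass tumbler, 68 mm across, 85 mm high; origin under its middle. Leave alone.
- tumbler_b: Green glass tumbler, 68 mm across, 85 mm high; origin under its middle. Leave alone.
- bowl: White bowl, 150 mm across, 60 mm high; origin under its middle. Leave alone.
- carton: Small cardboard carton, 90 x 70 x 60 mm; origin under its middle. Leave alone.
- handset: Black telephone handset lying flat, 110 x 45 x 14 mm; origin under its middle. Leave alone.
- tape: Orange tape roll lying flat, 90 mm across, 30 mm high; origin under its middle. Leave alone.
- spray: White bottle with red cap, 56 mm across, 170 mm high; origin under its middle. Leave alone.
Not all that is in view belongs to the job. There is more than one size of the rest; the job needs the larger.

How it is judged:
On the way, in this order (a step that is already met when the one before it is completed fails the run):
1. the hook is in the ring of the open hatch (distance between hook and ring below 0.013 m and value of joint hatch above 0.07 m), for 0.15 s.
2. the pole pulls the shut hatch against its stop with 10 to 25 N for 0.8 s (value of joint hatch below 0.003 m and contact force between pole and hatch above 10 N and distance between hook and ring below 0.018 m), for 0.8 s.
At the end, for the whole second after the job is handed in: The hatch is shut to within 4 mm; the pole lies at rest in both notches, hook down and on its original side (within 8 mm sideways, 4 mm in height, about 30 mm lengthwise, tilt under 0.15 rad) (value of joint hatch below 0.004 m and x of hook in the frame of rest between 0.12 and 0.185 m and y of pole in the frame of rest between -0.008 and 0.008 m and z of pole in the frame of rest between 0.071 and 0.079 m and z of hook in the frame of rest below 0.05 m and angle between pole's own z axis and vertical below 0.15 rad and linear speed of pole below 0.02 m/s); the robot touches nothing.
It fails at once if the pole loads the hatch, its ring or the case with more than 25 N (contact force between pole and case above 25 N).
It fails at once if the pole is let fall (moving faster than 0.35 m/s with the fingers off it) (contact force between the fingers and pole below 0.1 N and linear speed of pole above 0.35 m/s).
It fails at once if the robot itself touches the hatch or case (contact force between any of the fingers, the arm and case above 1 N).
It fails at once if a bystander is moved more than 20 mm (distance of any of tumbler_a, tumbler_b, bowl, carton, handset, tape, spray from where it was at the start of the episode above 0.02 m).
It also fails if it takes over 70 s, if anything falls off the work surface, if the arm or the gripper's body presses on something with over 40 N, if the wrist force passes 120 N, or if a joint passes its speed limit or range.

### The arm

A 6-joint arm with a two-finger parallel gripper is mounted at the origin on the work surface. World frame = base frame: x ahead of the robot, y to its left, z up, the work surface at z = 0. Lengths are in m, angles in rad, forces in N, time in s.
With the tool pointing down it reaches from about 0.35 to 0.775 m from the base axis. Payload 5.5 kg.
Tool frame: the origin (TCP) lies at the very end of the fingers, on their centre line; the grasp point (between the pads) lies 19 mm behind it; z points along the fingers, y is the line along which they close (so a half turn about z gives the same grasp; the last joint's range is limited). The gripper opens to 85 mm and grips with 20 to 120 N. Pads are 22 mm wide; open, the fingers measure 114 mm over their backs; the gripper's body (76 mm by 85 mm) begins 54 mm behind the grasp point. The pads swing forward as they close: fully open they stand 13 mm farther back than shut.
Start: joints at [1.003, 0.313, 0.046, 1.304, 0, 1.431], TCP at [0.239, 0.523, 0.231] pointing down, gripper open.
Joint ranges: [-2.76, 2.76], [-0.86, 1.69], [-1.03, 1.26], [-2.2, 2.34], [-1.47, 1.5], [-3.14, 3.14]. Speed limits (rad/s): [2.57, 2.57, 3.14, 3.14, 3.14, 3.14].

### API

Orientations are given as a unit quaternion [w, x, y, z].
In Python, from workcell import env, imaging, ticket gives the robot as it stands. The module is installed in compiled form; this text tells all that it offers.
- The arm moves only by the tool apply_moves, never from a script. Its argument "rows" is a list of rows, each an object with "xyz": the shift along the tool's x, y, z in mm, a list of three; "turn": the turn, a rotation vector about the tool's x, y, z in rad, a list of three; "grip": the opening, from 0 (shut) to 1 (fully open). A call has 1 to 12 rows; each row is the pose to reach, as a shift and turn from the pose commanded when the call began, along the tool's axes at that moment; what a row does not reach only later rows make up. A row lasts 1/12 s, in which the tool goes at most 41.7 mm and 7.16 degrees, less where a joint would pass 70% of its speed; a pose out of reach is approached as far as the arm can. A call with a gripper value outside its range is refused whole. The fingers move at their own pace and stop on an object; "force" is the grip in N (left out, the last holds). Time passes only in rows, so rows that repeat a pose let the fingers close. It gives the time, the measured TCP pose, the force, the opening and the grip force at its end, in the units of the state.
- env.get_state(): the state, without advancing time (a new reading comes with each control period).
- imaging.read_camera(name): name is "side" or "top" or "wrist"; returns a dict with "color" (400x640x3 uint8, blue, green, red), "z_map" (400x640 float32, m along the optical axis (not along the pixel's ray), 0 where there is no reading), "camera_matrix" (3x3 intrinsics, pixels), "view" (4x4, takes a point from world to camera coordinates). Camera axes: x right, y down, z forward; pixel columns grow to the right and rows downward; lengths in m; the calibration is good to about 2 mm. A picture is of the moment at which its call begins.
- ticket.hand_in(): hands the job in; it is judged then, once.
The state is a dict: "clock": time; "joint_pos": joint angles; "qvel": joint speeds; "tau": joint torques, N m; "tcp_pos": TCP position; "orientation": TCP orientation; "wrist_force": force on the tool from outside, world axes, zero at the start; "ft_torque": the same for the moment, N m; "finger_gap": finger opening in m; "grip_force": force on a finger pad.
Only numpy, scipy, OpenCV 4.12 (cv2) and the standard library are available. Lean on these libraries where they do the work, as an engineer would, in place of code of your own. Each camera call takes 0.05 s, during which the arm holds its last target. There are 200 camera calls.

## Working session

There is one attempt and no reset: what is moved stays moved. The work goes in short steps, Python scripts to look and compute and a tool call to move; the robot and the scene stay as the last step left them, time stands still between calls to the robot, and variables do not carry over. Pictures are saved under pics/ and viewed, at most 10 in all, crops included, and the job is handed in when it is done.

Besides the shell and the picture viewer there is one more tool, called after "Emit:" as name(argument=value, ...), one argument or row to a line, values as JSON. apply_moves: Moves the arm, as the interface text tells. Its arguments: {"type":"object","properties":{"rows":{"type":"array"},"force":{"type":"number"}},"required":["rows"]}

```bash
mkdir -p pics
cat > h.py <<'E'
import numpy as np, cv2
from workcell import env, imaging, ticket
from scipy.spatial.transform import Rotation as R
def cam(n):
    d=imaging.read_camera(n); return d
def cloud(d):
    K=d["camera_matrix"];z=d["z_map"];v,u=np.mgrid[:400,:640]
    p=np.stack([(u-K[0,2])/K[0,0]*z,(v-K[1,2])/K[1,1]*z,z,np.ones_like(z)],-1)
    w=(p@np.linalg.inv(d["view"]).T)[...,:3]; w[z==0]=np.nan; return w
def q2R(q): return R.from_quat([q[1],q[2],q[3],q[0]])
E
python3 - <<'E'
from h import *
s=env.get_state(); print({k:np.round(v,3).tolist() for k,v in s.items()})
a=[]
for n in ("top","side"):
    d=cam(n); np.savez(f"{n}0.npz",**d); cv2.imwrite(f"pics/{n}0.png",d["color"])
    v=np.linalg.inv(d["view"]); print(n,v.round(3).tolist(),d["camera_matrix"].round(1).tolist())
E
```

```text
{'clock': 0.0, 'joint_pos': [1.003, 0.314, 0.045, 1.304, -0.0, 1.431], 'qvel': [-0.001, 0.001, 0.002, 0.0, 0.0, 0.0], 'tau': [-0.0, -48.063, 29.853, 0.02, -0.0, 0.0], 'tcp_pos': [0.238, 0.523, 0.23], 'orientation': [-0.0, 0.212, 0.977, -0.001], 'wrist_force': [0.053, -0.934, -0.737], 'ft_torque': [0.028, -0.01, 0.039], 'grip_force': 0.0, 'finger_gap': 0.085}
top [[-0.015, -0.997, 0.075, 0.412], [-1.0, 0.015, -0.002, -0.031], [0.001, -0.075, -0.997, 1.86], [0.0, 0.0, 0.0, 1.0]] [[457.0, 0.0, 318.4], [0.0, 457.0, 203.3], [0.0, 0.0, 1.0]]
side [[0.954, -0.178, 0.242, 0.172], [-0.3, -0.592, 0.748, -1.171], [0.01, -0.786, -0.618, 1.102], [0.0, 0.0, 0.0, 1.0]] [[494.7, 0.0, 321.6], [0.0, 494.7, 195.6], [0.0, 0.0, 1.0]]
```

View pics/top0.png

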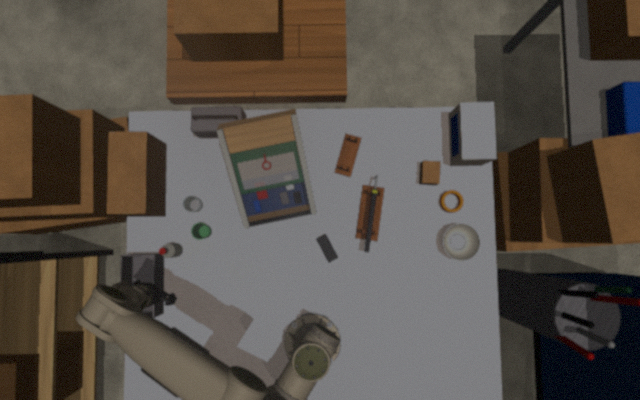

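View pics/side0.png

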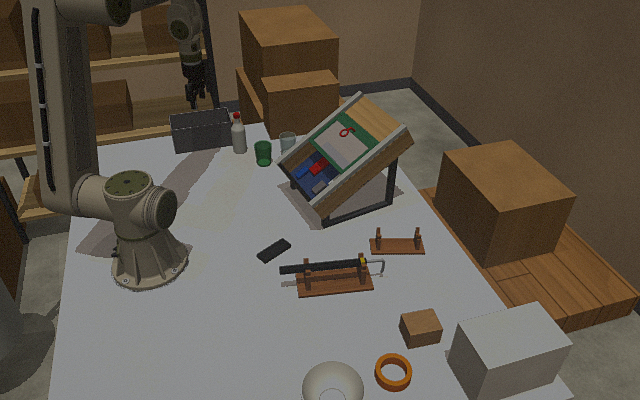

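Top view: the pole (bar 372,218; hook end about 374,180) lies on the larger rest (370,212). The smaller, empty rest is at (348,155). The case is around (267,170) and the ring at (266,165). The red block at (262,196) is inside the case. The rest at (370,212) is the one meant, being larger and holding the pole. Next I measure and confirm with a crop.

```bash
cat >> h.py <<'E'
def line(p):
    c=p.mean(0); u,s,v=np.linalg.svd(p-c,full_matrices=False); d=v[0]; d=d*np.sign(d[0]); t=(p-c)@d
    return c,d,t.min(),t.max()
E
python3 - <<'E'
from h import *
for n,box in (("top",(350,170,395,260)),("side",(270,245,395,305))):
    d=dict(np.load(n+"0.npz")); w=cloud(d); b=d["color"].astype(int)
    x0,y0,x1,y1=box; m=np.zeros((400,640),bool); m[y0:y1,x0:x1]=1
    k=m&(b.max(2)<60)&(w[...,2]>.06)&(w[...,2]<.11)
    p=w[k]; c,dr,a,e=line(p); print(n,"bar",len(p),c.round(4),dr.round(3),a.round(3),e.round(3),np.degrees(np.arctan2(dr[1],dr[0])).round(2), np.median(p[:,2]).round(4), "end",(c+dr*e).round(3),(c+dr*a).round(3))
    hsv=cv2.cvtColor(d["color"],cv2.COLOR_BGR2HSV); 
    red=((hsv[...,0]<6)|(hsv[...,0]>174))&(hsv[...,1]>140)&(hsv[...,2]>60)
    nl,lab,st,ce=cv2.connectedComponentsWithStats(red.astype(np.uint8))
    for i in range(1,nl):
        if st[i,4]>6: print(" red",st[i].tolist(),ce[i].round(1),np.nanmedian(w[lab==i],0).round(4))
    g=(abs(hsv[...,0].astype(int)-75)<18)&(hsv[...,1]>100)&(w[...,2]>.12)
    p=w[g]; 
    if len(p)>20:
        c=p.mean(0); u,s,v=np.linalg.svd(p-c,full_matrices=False); nn=v[2]*np.sign(v[2][2]); print(" green plane",len(p),c.round(4),nn.round(3),"slopeYaw",np.degrees(np.arctan2(-nn[1],-nn[0])).round(2),"tilt",np.degrees(np.arccos(nn[2])).round(2))
d=dict(np.load("top0.npz")); t=cv2.resize(d["color"][100:260,200:420],None,fx=3.6,fy=3.6,interpolation=cv2.INTER_CUBIC)
cv2.imwrite("pics/crop.png",cv2.convertScaleAbs(t,alpha=1.5))
E
```

```text
top bar 261 [ 0.4788 -0.2348  0.0824] [ 0.987 -0.159 -0.017] -0.119 0.11 -9.17 0.0831 end [ 0.588 -0.252  0.08 ] [ 0.362 -0.216  0.084]
 red [257, 191, 10, 8, 53] [261.6 194.4] [0.5819 0.1825 0.1152]
 red [159, 248, 7, 6, 31] [162.4 250.7] [0.3721 0.5434 0.1694]
 red [588, 353, 6, 7, 33] [590.5 356.2] [ 0.0039 -0.9353  0.3007]
 green plane 169 [ 0.2121 -0.985   0.2171] [-0.997  0.061  0.038] slopeYaw -3.52 tilt 87.83
side bar 668 [ 0.4779 -0.2426  0.0794] [ 0.987 -0.161 -0.011] -0.121 0.18 -9.29 0.0813 end [ 0.656 -0.272  0.078] [ 0.358 -0.223  0.081]
 red [233, 112, 7, 7, 31] [235.9 114.5] [0.3726 0.5406 0.1659]
 red [340, 127, 15, 10, 46] [346.  131.2] [0.6791 0.1496 0.2639]
 red [309, 157, 20, 18, 165] [318.5 165.7] [0.5956 0.1796 0.1218]
 green plane 765 [0.6293 0.1614 0.2526] [0.302 0.064 0.951] slopeYaw -168.1 tilt 17.95
```

View pics/crop.png

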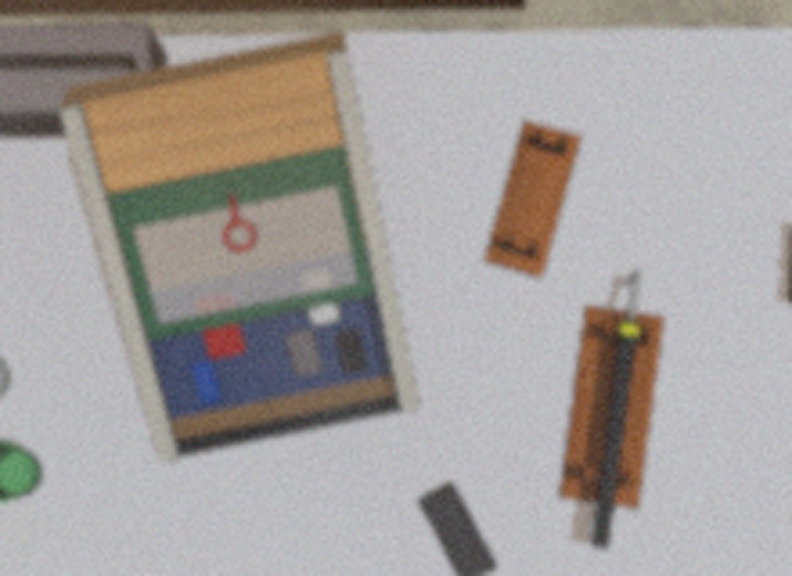

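The crop confirms it: the pole lies on the larger rest (crop 610,410), the empty one (crop 535,200) is smaller, and the red ring with its uphill stem is at crop (239,235). First move: to a viewpoint between the case and the pole.

```bash
cat >> h.py <<'E'
def down(a): # tool pointing down, tool x at heading a (deg)
    a=np.radians(a); x=np.array([np.cos(a),np.sin(a),0]); z=np.array([0,0,-1.]); return np.stack([x,np.cross(z,x),z],1)
def go(P,M,P0=None,M0=None):
    s=env.get_state(); R0=q2R(s["orientation"]).as_matrix() if M0 is None else M0; p0=s["tcp_pos"] if P0 is None else P0
    print("xyz",((np.array(P)-p0)@R0*1000).round(1).tolist(),"turn",R.from_matrix(R0.T@M).as_rotvec().round(4).tolist())
E
python3 -c "
from h import *
go([.42,.12,.42],down(170.7))"
```

```text
xyz [-332.4, -291.4, -189.1] turn [-0.0016, -0.0004, -0.2655]
```

Emit:
apply_moves(
  rows=[
    {"xyz":[-60,-50,-100],"turn":[0,0,-0.05],"grip":1},
    {"xyz":[-332,-291,-189],"turn":[-0.0016,0,-0.2655],"grip":1},
    {"xyz":[-332,-291,-189],"turn":[-0.0016,0,-0.2655],"grip":1},
    {"xyz":[-332,-291,-189],"turn":[-0.0016,0,-0.2655],"grip":1},
    {"xyz":[-332,-291,-189],"turn":[-0.0016,0,-0.2655],"grip":1},
    {"xyz":[-332,-291,-189],"turn":[-0.0016,0,-0.2655],"grip":1},
    {"xyz":[-332,-291,-189],"turn":[-0.0016,0,-0.2655],"grip":1},
    {"xyz":[-332,-291,-189],"turn":[-0.0016,0,-0.2655],"grip":1},
    {"xyz":[-332,-291,-189],"turn":[-0.0016,0,-0.2655],"grip":1},
    {"xyz":[-332,-291,-189],"turn":[-0.0016,0,-0.2655],"grip":1},
    {"xyz":[-332,-291,-189],"turn":[-0.0016,0,-0.2655],"grip":1},
    {"xyz":[-332,-291,-189],"turn":[-0.0016,0,-0.2655],"grip":1},
  ],
)

```text
clock: 1.1
tcp_pos: [0.4207, 0.1179, 0.4213]
orientation: [0.001, 0.082, 0.997, 0.001]
wrist_force: [0.0, -0.3, -0.3]
finger_gap: 0.0853
grip_force: 0.0
```

Emit:
apply_moves(
  rows=[
    {"xyz":[0,0,0],"turn":[0,0,0],"grip":1},
    {"xyz":[0,0,0],"turn":[0,0,0],"grip":1},
    {"xyz":[0,0,0],"turn":[0,0,0],"grip":1},
  ],
)

```text
clock: 1.35
tcp_pos: [0.4196, 0.1208, 0.4198]
orientation: [-0.0, 0.081, 0.997, 0.001]
wrist_force: [0.3, -0.1, 0.4]
finger_gap: 0.0852
grip_force: 0.0
```

Run:
```python
from h import *
d=cam("wrist"); np.savez("w1.npz",**d); cv2.imwrite("pics/w1.png",d["color"])
v=np.linalg.inv(d["view"]); print(v.round(3).tolist(),d["camera_matrix"].round(1).tolist())
s=env.get_state(); print(s["clock"],s["tcp_pos"],s["orientation"],s["wrist_force"])
```

```text
[[0.162, 0.944, 0.287, 0.345], [0.987, -0.155, -0.045, 0.132], [0.002, 0.291, -0.957, 0.562], [0.0, 0.0, 0.0, 1.0]] [[292.0, 0.0, 322.3], [0.0, 292.0, 198.1], [0.0, 0.0, 1.0]]
1.4 [0.41934933 0.12126171 0.41969685] [-5.17090970e-04  8.07004829e-02  9.96737885e-01  8.67729218e-04] [0.55823729 0.16466772 0.05628432]
```

View pics/w1.png

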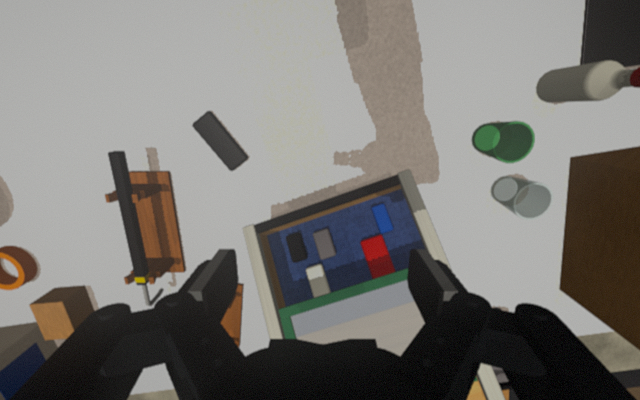

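The wrist view shows the pole at left (bar from 118,152 to 142,283, hook near 150,295). The case's low edge runs from (250,228) to (410,172), the green hatch strip from (285,312) to (410,275), and both tumblers are at right.

Run:
```python
from h import *
W=dict(np.load("w1.npz"));T=dict(np.load("top0.npz"));S=dict(np.load("side0.npz"))
def box(x0,y0,x1,y1): m=np.zeros((400,640),bool); m[y0:y1,x0:x1]=1; return m
w=cloud(W);b=W["color"].astype(int)
k=box(90,140,160,300)&(b.max(2)<70)&(w[...,2]>.07)&(w[...,2]<.1)
p=w[k];c,dr,a,e=line(p);print("wrist bar",len(p),c.round(4),dr.round(4),np.degrees(np.arctan2(dr[1],dr[0])).round(2),(c+dr*a).round(4),(c+dr*e).round(4),np.median(p[:,2]).round(4))
hsv=cv2.cvtColor(W["color"],cv2.COLOR_BGR2HSV);print("yellow",np.nanmedian(w[box(90,140,170,310)&(abs(hsv[...,0].astype(int)-27)<6)&(hsv[...,1]>150)&(hsv[...,2]>110)],0))
# rest foot: orange-brown at z~.01
def brown(D,bx):
    ww=cloud(D);h=cv2.cvtColor(D["color"],cv2.COLOR_BGR2HSV);m=box(*bx)&(h[...,0]<18)&(h[...,1]>110)&(h[...,2]>50)&(ww[...,2]<.025)&(ww[...,2]>-.01)
    q=ww[m][:,:2].astype(np.float32);print("rest foot",len(q),[np.round(x,4) for x in cv2.minAreaRect(q)])
brown(W,(100,140,190,300));brown(T,(350,175,395,250));brown(S,(290,255,380,300))
def green(D,bx,n):
    ww=cloud(D);h=cv2.cvtColor(D["color"],cv2.COLOR_BGR2HSV);m=box(*bx)&(abs(h[...,0].astype(int)-72)<20)&(h[...,1]>70)&(ww[...,2]>.1)&(ww[...,2]<.4)
    return ww[m]
for D,bx,n in((W,(270,240,415,325),"W"),(T,(225,135,310,200),"T"),(S,(290,90,400,190),"S")):
    p=green(D,bx,n)
    # height vs horizontal: z = z0+tan30*(x cos y+ y sin y): fit gradient
    A=np.c_[p[:,:2],np.ones(len(p))];g=np.linalg.lstsq(A,p[:,2],rcond=None)[0]
    for _ in range(5):
        r=abs(A@g-p[:,2]);g=np.linalg.lstsq(A[r<.006],p[r<.006,2],rcond=None)[0]
    q=p[abs(A@g-p[:,2])<.008]
    print(n,len(p),len(q),"grad",np.hypot(*g[:2]).round(3),np.degrees(np.arctan2(g[1],g[0])).round(2),q.mean(0).round(4))
    # rotated rectangle on slope
    for yaw in (10.5,):
        a=np.radians(yaw);ex=np.array([np.cos(a)*.866,np.sin(a)*.866,.5]);ey=np.array([-np.sin(a),np.cos(a),0])
        r=cv2.minAreaRect((np.c_[q@ex,q@ey]).astype(np.float32)*1000);print("  rect",np.round(r[0],1),np.round(r[1],1),round(r[2],2))
def ray(D,u,v):
    K=D["camera_matrix"];V=np.linalg.inv(D["view"]);d=V[:3,:3]@np.linalg.solve(K,[u,v,1]);return V[:3,3],d/np.linalg.norm(d)
# ring hole centre
hs=cv2.cvtColor(S["color"],cv2.COLOR_BGR2HSV)
for D,bx in((T,(255,155,275,175)),(S,(330,115,365,142))):
    h=cv2.cvtColor(D["color"],cv2.COLOR_BGR2HSV);m=box(*bx)&((h[...,0]<10)|(h[...,0]>168))&(h[...,1]>70)
    x0,y0,x1,y1=bx
    print("\n".join("".join("#" if c else "." for c in r[x0:x1]) for r in m[y0:y1]))
```

```text
wrist bar 1808 [ 0.4655 -0.2294  0.0812] [ 0.9883 -0.1525 -0.0031] -8.77 [ 0.3566 -0.2126  0.0815] [ 0.6012 -0.2504  0.0808] 0.0831
yellow [ 0.59025259 -0.25389198  0.08408505]
rest foot 2894 [array([ 0.5115, -0.2331]), array([0.0765, 0.2166]), np.float64(81.1975)]
rest foot 618 [array([ 0.5115, -0.2413]), array([0.0844, 0.2102]), np.float64(80.995)]
rest foot 1408 [array([ 0.5131, -0.2443]), array([0.0951, 0.2181]), np.float64(80.4582)]
W 1411 1365 grad 0.572 10.9 [0.6075 0.1162 0.1926]
  rect [637.4   6.7] [ 25.4 201.9] 0.37
T 39 36 grad 0.586 10.4 [0.6362 0.216  0.2203]
  rect [703.4  26.2] [146.1 224.9] 2.38
S 857 849 grad 0.571 10.45 [0.6794 0.1477 0.2363]
  rect [705.3  24.4] [159.7 240.8] 0.06
.........#..........
.........##.........
.........##.........
.........##.........
.........##.........
.........###........
.........#####......
........#######.....
.......###...###....
.......##.....##....
.......##.....##....
.......##.....##....
.......###....##....
........#######.....
.........#####......
....................
....................
....................
............
[... 301 characters left out ...]
................
...................................
...................................
...................................
...................................
....................##.............
..................#####............
............########..###..........
...........########....##..........
..........###....##.....#..........
..........##.....##................
.........##.....##.................
..........##...###.................
..........#######..................
...........#####...................
...................................
...................................
...................................
...................................
...................................
```

Run:
```python
from h import *
T=dict(np.load("top0.npz"));S=dict(np.load("side0.npz"))
def pm(D): return D["camera_matrix"]@D["view"][:3]
for uvt,uvs in (((266,165),(343.7,132.7)),((266.3,165.3),(343.5,132.5))):
    X=cv2.triangulatePoints(pm(T),pm(S),np.array(uvt,float),np.array(uvs,float))[:,0];X=X[:3]/X[3]
    pr=[(lambda q:q[:2]/q[2])(pm(D)@np.r_[X,1]) for D in(T,S)];print("ring",X.round(4),"reproj",np.round(pr,1).tolist(),"open",(X[2]-.11-.036*.866)*2-.12)
go([.507,-.241,.20],down(171.1))
```

```text
ring [0.6721 0.1494 0.2579] reproj [[266.0, 164.8], [343.6, 132.7]] open 0.11344596699990803
ring [0.6708 0.1481 0.2596] reproj [[266.3, 165.1], [343.3, 132.5]] open 0.11684796990674548
xyz [-145.0, -343.8, 219.0] turn [0.0016, -0.0012, -0.0062]
```

Emit:
apply_moves(
  rows=[
    {"xyz":[-40,-200,0],"turn":[0,0,0],"grip":1},
    {"xyz":[-80,-200,0],"turn":[0,0,0],"grip":1},
    {"xyz":[-80,-200,0],"turn":[0,0,0],"grip":1},
    {"xyz":[-80,-200,0],"turn":[0,0,0],"grip":1},
    {"xyz":[-80,-200,0],"turn":[0,0,0],"grip":1},
    {"xyz":[-145,-344,219],"turn":[0,0,-0.006],"grip":1},
    {"xyz":[-145,-344,219],"turn":[0,0,-0.006],"grip":1},
    {"xyz":[-145,-344,219],"turn":[0,0,-0.006],"grip":1},
    {"xyz":[-145,-344,219],"turn":[0,0,-0.006],"grip":1},
    {"xyz":[-145,-344,219],"turn":[0,0,-0.006],"grip":1},
    {"xyz":[-145,-344,219],"turn":[0,0,-0.006],"grip":1},
    {"xyz":[-145,-344,219],"turn":[0,0,-0.006],"grip":1},
  ],
)

```text
clock: 2.4
tcp_pos: [0.5068, -0.2412, 0.1963]
orientation: [-0.002, 0.077, 0.997, 0.002]
wrist_force: [-0.4, 0.6, -0.5]
finger_gap: 0.085
grip_force: 0.0
```

Emit:
apply_moves(
  rows=[
    {"xyz":[0,0,0],"turn":[0,0,0],"grip":1},
    {"xyz":[0,0,0],"turn":[0,0,0],"grip":1},
    {"xyz":[0,0,0],"turn":[0,0,0],"grip":1},
  ],
)

```text
clock: 2.65
tcp_pos: [0.5079, -0.2403, 0.2016]
orientation: [0.0, 0.077, 0.997, 0.001]
wrist_force: [0.1, -0.1, -0.5]
finger_gap: 0.0855
grip_force: 0.0
```

Run:
```python
from h import *
d=cam("wrist"); np.savez("w2.npz",**d); cv2.imwrite("pics/w2.png",d["color"])
s=env.get_state(); print(s["clock"],s["tcp_pos"],s["orientation"])
w=cloud(d);b=d["color"].astype(int)
M=down(171.1);q=(w-s["tcp_pos"])@M
k=(b.max(2)<75)&(w[...,2]>.076)&(w[...,2]<.092)&(abs(q[...,1])<.04)
nl,lab,st,ce=cv2.connectedComponentsWithStats(k.astype(np.uint8))
i=1+np.argmax(st[1:,4]);p=w[lab==i];c,dr,a,e=line(p);print(st[i],c.round(4),dr.round(4),np.degrees(np.arctan2(dr[1],dr[0])).round(2),(c+dr*a).round(4),(c+dr*e).round(4),np.median(p[:,2]))
t=(p[:,:2]-c[:2])@dr[:2];x=p[:,:2]@np.array([-dr[1],dr[0]]);print("width",np.percentile(x,[2,98])-c[:2]@np.array([-dr[1],dr[0]]))
# at x=.507
print("axis y at x=.507",c[1]+dr[1]/dr[0]*(.507-c[0]))
```

```text
2.7 [ 0.50829334 -0.24055138  0.20239487] [1.04774009e-03 7.70166733e-02 9.97029122e-01 5.13457111e-04]
[ 312    4   22  264 5257] [ 0.4571 -0.2329  0.0839] [ 9.877e-01 -1.563e-01 -6.000e-04] -8.99 [ 0.3562 -0.2169  0.084 ] [ 0.5846 -0.253   0.0839] 0.08394253567717314
width [-0.0083852   0.00847527]
axis y at x=.507 -0.24075182326700248
```

View pics/w2.png

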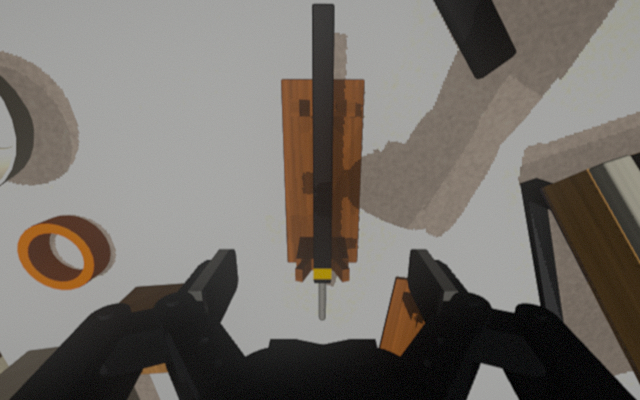

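The wrist view shows the bar centred under the gripper (322, rows 4 to 275) in the larger rest, with the hook rod at (322,300). Now the descent to grasp.

```bash
python3 -c "
from h import *
go([.5043,-.2403,.056],down(171.0))"
```

```text
xyz [4.3, -0.5, 146.4] turn [0.0012, 0.002, 0.0029]
```

Emit:
apply_moves(
  rows=[
    {"xyz":[4,0,35],"turn":[0,0,0],"grip":1},
    {"xyz":[4,0,70],"turn":[0,0,0],"grip":1},
    {"xyz":[4,0,100],"turn":[0,0,0],"grip":1},
    {"xyz":[4,0,120],"turn":[0,0,0],"grip":1},
    {"xyz":[4,0,135],"turn":[0,0,0],"grip":1},
    {"xyz":[4,0,145],"turn":[0,0,0],"grip":1},
    {"xyz":[4,0,145],"turn":[0,0,0],"grip":1},
    {"xyz":[4,0,145],"turn":[0,0,0],"grip":1},
  ],
)

```text
clock: 3.37
tcp_pos: [0.5044, -0.2408, 0.057]
orientation: [0.001, 0.078, 0.997, 0.0]
wrist_force: [-1.4, -0.1, 0.7]
finger_gap: 0.0852
grip_force: 0.0
```

Emit:
apply_moves(
  rows=[
    {"xyz":[0,0,0],"turn":[0,0,0],"grip":0.5},
    {"xyz":[0,0,0],"turn":[0,0,0],"grip":0.3},
    {"xyz":[0,0,0],"turn":[0,0,0],"grip":0.1},
    {"xyz":[0,0,0],"turn":[0,0,0],"grip":0.1},
    {"xyz":[0,0,0],"turn":[0,0,0],"grip":0.0},
    {"xyz":[0,0,0],"turn":[0,0,0],"grip":0.0},
    {"xyz":[0,0,0],"turn":[0,0,0],"grip":0.0},
    {"xyz":[0,0,0],"turn":[0,0,0],"grip":0.0},
    {"xyz":[0,0,0],"turn":[0,0,0],"grip":0.0},
    {"xyz":[0,0,0],"turn":[0,0,0],"grip":0.0},
  ],
  force=80,
)

```text
clock: 4.2
tcp_pos: [0.504, -0.2411, 0.0563]
orientation: [0.001, 0.078, 0.997, 0.001]
wrist_force: [-1.1, 0.2, 5.4]
finger_gap: 0.0167
grip_force: 78.7
```

Emit:
apply_moves(
  rows=[
    {"xyz":[0,0,-8],"turn":[0,0,0],"grip":0},
    {"xyz":[0,0,-25],"turn":[0,0,0],"grip":0},
    {"xyz":[0,0,-50],"turn":[0,0,0],"grip":0},
    {"xyz":[0,0,-85],"turn":[0,0,0],"grip":0},
    {"xyz":[0,0,-120],"turn":[0,0,0],"grip":0},
    {"xyz":[0,0,-160],"turn":[0,0,0],"grip":0},
    {"xyz":[0,0,-200],"turn":[0,0,0],"grip":0},
    {"xyz":[0,0,-240],"turn":[0,0,0],"grip":0},
    {"xyz":[0,0,-260],"turn":[0,0,0],"grip":0},
    {"xyz":[0,0,-260],"turn":[0,0,0],"grip":0},
  ],
)

```text
clock: 5.03
tcp_pos: [0.505, -0.2426, 0.3216]
orientation: [0.004, 0.078, 0.997, -0.001]
wrist_force: [0.8, 0.2, -1.6]
finger_gap: 0.0171
grip_force: 78.2
```

```bash
cat >> h.py <<'E'
def use(yaw=10.5,t=30):
    a=np.radians(yaw);c,s=np.cos(np.radians(t)),np.sin(np.radians(t))
    ex=np.array([np.cos(a)*c,np.sin(a)*c,s]);ey=np.array([-np.sin(a),np.cos(a),0]);n=np.cross(ex,ey);return ex,ey,n,np.stack([-ex,ey,-n],1)
E
python3 - <<'E'
from h import *
ex,ey,n,M=use();C=np.array([.6715,.149,.2585])
for h in(.12,.06): P=C+h*n-.152*ex+.016*n; print(P); go(P,M)
print(env.get_state()["joint_pos"])
E
```

```text
[0.47520706 0.11261925 0.30027945]
xyz [84.9, 346.3, 19.8] turn [-0.0925, -0.5106, -0.3307]
[0.50470471 0.11808632 0.24831793]
xyz [57.0, 356.4, 72.0] turn [-0.0925, -0.5106, -0.3307]
[-5.91829223e-01  2.70290729e-01  2.06614885e-01  1.49857175e+00
  1.41350805e-03 -4.35466848e-01]
```

Emit:
apply_moves(
  rows=[
    {"xyz":[30,30,0],"turn":[-0.02,-0.1,-0.06],"grip":0},
    {"xyz":[60,70,10],"turn":[-0.04,-0.2,-0.12],"grip":0},
    {"xyz":[85,110,20],"turn":[-0.06,-0.3,-0.18],"grip":0},
    {"xyz":[85,150,20],"turn":[-0.07,-0.39,-0.25],"grip":0},
    {"xyz":[85,190,20],"turn":[-0.085,-0.47,-0.3],"grip":0},
    {"xyz":[85,230,20],"turn":[-0.0925,-0.51,-0.33],"grip":0},
    {"xyz":[85,270,20],"turn":[-0.0925,-0.51,-0.33],"grip":0},
    {"xyz":[85,310,20],"turn":[-0.0925,-0.51,-0.33],"grip":0},
    {"xyz":[85,335,20],"turn":[-0.0925,-0.51,-0.33],"grip":0},
    {"xyz":[85,346,20],"turn":[-0.0925,-0.51,-0.33],"grip":0},
    {"xyz":[85,346,20],"turn":[-0.0925,-0.51,-0.33],"grip":0},
    {"xyz":[85,346,20],"turn":[-0.0925,-0.51,-0.33],"grip":0},
  ],
)

```text
clock: 6.03
tcp_pos: [0.4721, 0.1144, 0.2944]
orientation: [0.252, -0.088, 0.963, 0.027]
wrist_force: [-0.0, -0.1, -3.0]
finger_gap: 0.0166
grip_force: 78.8
```

Run:
```python
from h import *
s=env.get_state();print(s["clock"],s["tcp_pos"])
ex,ey,n,M=use();C=np.array([.6715,.149,.2585])
ims=[]
for nme,c in(("side",(300,60,400,160)),("top",(225,125,305,225))):
    d=cam(nme);np.savez(nme+"1.npz",**d);x0,y0,x1,y1=c
    ims.append(cv2.resize(d["color"][y0:y1,x0:x1],(400,int(400*(y1-y0)/(x1-x0))),interpolation=cv2.INTER_CUBIC))
    if nme=="side": ims[-1]=cv2.resize(ims[-1],(400,500))
cv2.imwrite("pics/c3.png",cv2.convertScaleAbs(np.hstack(ims),alpha=1.5))
s=env.get_state();print(s["tcp_pos"]);go(C+.06*n-.152*ex+.016*n,M)
# predicted hook point from the arm pose, in pixels
Rm=q2R(s["orientation"]).as_matrix();T=s["tcp_pos"]
for nme in("side","top"):
    D=dict(np.load(nme+"1.npz"));P=D["camera_matrix"]@D["view"][:3]
    for L in((-.152,0,.016),(-.152,0,.033),(-.152,0,-.019),(-.10,0,-.019),(.15,0,-.019)):
        q=P@np.r_[T+Rm@np.array(L),1];print(nme,L,(q[:2]/q[2]).round(1))
```

```text
6.0333 [0.47206818 0.11437515 0.29443203]
[0.47269679 0.11289974 0.29503436]
xyz [-5.2, -1.0, 56.6] turn [0.0051, -0.0093, -0.0047]
side (-0.152, 0, 0.016) [327.4 110.3]
side (-0.152, 0, 0.033) [329.7 113.9]
side (-0.152, 0, -0.019) [322.7 102.7]
side (-0.1, 0, -0.019) [309.6 113.4]
side (0.15, 0, -0.019) [246.2 164.6]
top (-0.152, 0, 0.016) [266.3 178.5]
top (-0.152, 0, 0.033) [266.3 176.6]
top (-0.152, 0, -0.019) [266.3 182.4]
top (-0.1, 0, -0.019) [269.7 196.7]
top (0.15, 0, -0.019) [284.7 260.2]
```

View pics/c3.png

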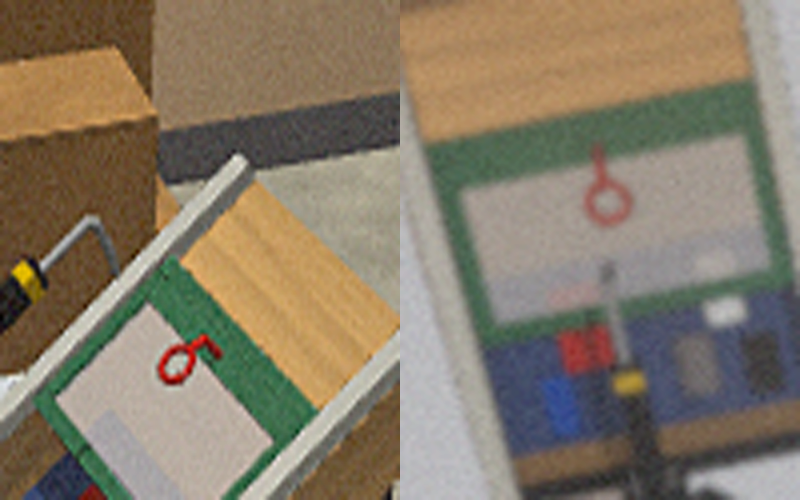

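The crops show the prong tip at side pixel (329,114) and top pixel (266.5,178), as the arm pose predicts. The ring is at side (344.5,132.4) and top (266.6,165.4). I approach to just above the ring.

Emit:
apply_moves(
  rows=[
    {"xyz":[-2,0,25],"turn":[0.002,-0.004,-0.002],"grip":0},
    {"xyz":[-5,-1,50],"turn":[0.005,-0.009,-0.005],"grip":0},
    {"xyz":[-5,-1,70],"turn":[0.005,-0.009,-0.005],"grip":0},
    {"xyz":[-5,-1,82],"turn":[0.005,-0.009,-0.005],"grip":0},
    {"xyz":[-5,-1,82],"turn":[0.005,-0.009,-0.005],"grip":0},
    {"xyz":[-5,-1,82],"turn":[0.005,-0.009,-0.005],"grip":0},
    {"xyz":[-5,-1,82],"turn":[0.005,-0.009,-0.005],"grip":0},
  ],
)

```text
clock: 6.72
tcp_pos: [0.5179, 0.1202, 0.2281]
orientation: [0.259, -0.088, 0.962, 0.024]
wrist_force: [0.6, 0.5, -1.9]
finger_gap: 0.0167
grip_force: 78.8
```

Run:
```python
from h import *
ex,ey,n,M=use();C=np.array([.6715,.149,.2585])
ims=[]
for nme,c in(("side",(315,95,365,145)),("top",(241,145,291,195))):
    d=cam(nme);np.savez(nme+"2.npz",**d);x0,y0,x1,y1=c
    ims.append(cv2.resize(d["color"][y0:y1,x0:x1],(400,400),interpolation=cv2.INTER_CUBIC))
cv2.imwrite("pics/c4.png",cv2.convertScaleAbs(np.hstack(ims),alpha=1.5))
ss=[env.get_state()];s=ss[0]
Rm=q2R(s["orientation"]).as_matrix();T=s["tcp_pos"];H=T+Rm@[-.152,0,.016]
print(T,s["wrist_force"],"hook-ring in ex,ey,n mm",((H-C)@np.stack([ex,ey,n],1)*1000).round(1));go(C-.152*ex+.016*n,M)
for nme in("side","top"):
    D=dict(np.load(nme+"2.npz"));P=D["camera_matrix"]@D["view"][:3]
    for L in((-.152,0,.016),(-.152,0,.033),(-.152,0,-.019)):
        q=P@np.r_[T+Rm@np.array(L),1];print(nme,L,(q[:2]/q[2]).round(1))
    q=P@np.r_[C,1];print("ring",(q[:2]/q[2]).round(1))
```

```text
[0.51813512 0.12063138 0.22886093] [-0.24300413  0.42692422 -1.62898264] hook-ring in ex,ey,n mm [ 2.2  0.1 36.9]
xyz [2.3, -0.0, 36.3] turn [-0.0003, 0.004, 0.0003]
side (-0.152, 0, 0.016) [339.3 125. ]
side (-0.152, 0, 0.033) [341.5 128.3]
side (-0.152, 0, -0.019) [334.8 118. ]
ring [343.4 132.6]
top (-0.152, 0, 0.016) [265.9 168.1]
top (-0.152, 0, 0.033) [265.9 166.4]
top (-0.152, 0, -0.019) [265.9 171.8]
ring [266.1 165. ]
```

View pics/c4.png

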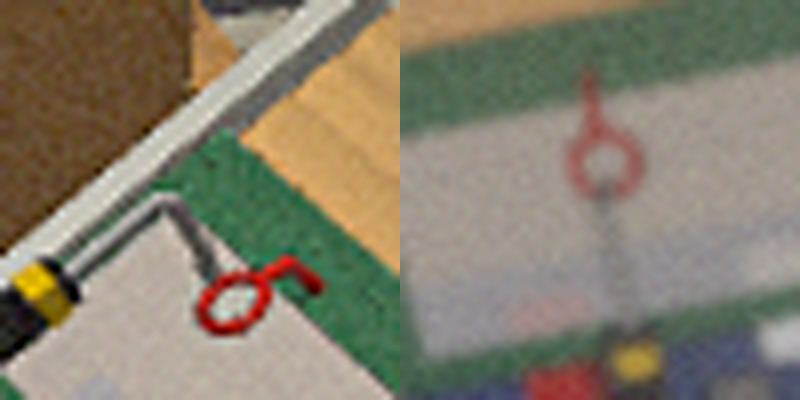

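The side crop shows the prong tip (215,275) just above the ring (235,300). In the top crop the tip (605,185) sits within the ring's hole area, (605,165) centre, allowing for the tip's 3 mm back-turn. Now I insert straight along tool z.

Emit:
apply_moves(
  rows=[
    {"xyz":[0,0,5],"turn":[0,0,0],"grip":0},
    {"xyz":[0,0,10],"turn":[0,0,0],"grip":0},
    {"xyz":[0,0,14],"turn":[0,0,0],"grip":0},
    {"xyz":[0,0,18],"turn":[0,0,0],"grip":0},
    {"xyz":[0,0,20],"turn":[0,0,0],"grip":0},
    {"xyz":[0,0,22],"turn":[0,0,0],"grip":0},
    {"xyz":[0,0,22],"turn":[0,0,0],"grip":0},
    {"xyz":[0,0,22],"turn":[0,0,0],"grip":0},
  ],
)

```text
clock: 7.48
tcp_pos: [0.5284, 0.1233, 0.2082]
orientation: [0.259, -0.089, 0.962, 0.024]
wrist_force: [0.2, 0.2, -2.4]
finger_gap: 0.0169
grip_force: 78.8
```

Emit:
apply_moves(
  rows=[
    {"xyz":[0,0,3],"turn":[0,0,0],"grip":0},
    {"xyz":[0,0,6],"turn":[0,0,0],"grip":0},
    {"xyz":[0,0,9],"turn":[0,0,0],"grip":0},
    {"xyz":[0,0,12],"turn":[0,0,0],"grip":0},
    {"xyz":[0,0,14],"turn":[0,0,0],"grip":0},
    {"xyz":[0,0,14],"turn":[0,0,0],"grip":0},
    {"xyz":[0,0,14],"turn":[0,0,0],"grip":0},
    {"xyz":[0,0,14],"turn":[0,0,0],"grip":0},
  ],
)

```text
clock: 8.15
tcp_pos: [0.5354, 0.1245, 0.1963]
orientation: [0.259, -0.089, 0.962, 0.024]
wrist_force: [-0.4, 0.3, -1.3]
finger_gap: 0.0169
grip_force: 78.8
```

Run:
```python
from h import *
ex,ey,n,M=use();C=np.array([.6715,.149,.2585])
ims=[]
for nme,c in(("side",(315,95,365,145)),("top",(241,145,291,195))):
    d=cam(nme);x0,y0,x1,y1=c
    ims.append(cv2.resize(d["color"][y0:y1,x0:x1],(400,400),interpolation=cv2.INTER_CUBIC))
cv2.imwrite("pics/c5.png",cv2.convertScaleAbs(np.hstack(ims),alpha=1.5))
s=env.get_state()
Rm=q2R(s["orientation"]).as_matrix();T=s["tcp_pos"];H=T+Rm@[-.152,0,.016]
print(T,s["wrist_force"],"hook-ring in ex,ey,n mm",((H-C)@np.stack([ex,ey,n],1)*1000).round(1),s["joint_pos"].round(2))
```

```text
[0.53546081 0.12453912 0.19650855] [-1.42794565 -0.15495258 -2.60535226] hook-ring in ex,ey,n mm [ 1.3  0.9 -0.2] [ 0.04 -0.11 -0.67  0.49  0.07 -0.12]
```

View pics/c5.png

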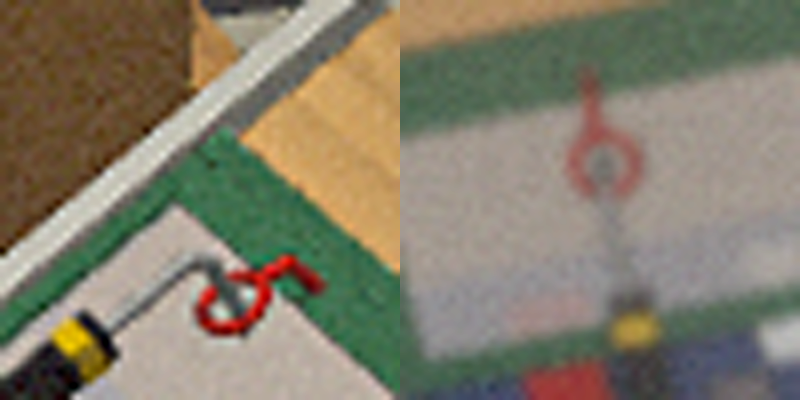

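The prong is seen inside the ring in both crops (side 230,295; top 603,165). I pull downhill along +tool x with a firmer grip.

Emit:
apply_moves(
  rows=[
    {"xyz":[3,0,0],"turn":[0,0,0],"grip":0},
    {"xyz":[6,0,0],"turn":[0,0,0],"grip":0},
    {"xyz":[10,0,0],"turn":[0,0,0],"grip":0},
    {"xyz":[15,0,0],"turn":[0,0,0],"grip":0},
    {"xyz":[20,0,0],"turn":[0,0,0],"grip":0},
    {"xyz":[26,0,0],"turn":[0,0,0],"grip":0},
    {"xyz":[32,0,0],"turn":[0,0,0],"grip":0},
    {"xyz":[38,0,0],"turn":[0,0,0],"grip":0},
    {"xyz":[44,0,0],"turn":[0,0,0],"grip":0},
    {"xyz":[50,0,0],"turn":[0,0,0],"grip":0},
  ],
  force=120,
)

```text
clock: 9.08
tcp_pos: [0.4927, 0.1164, 0.1713]
orientation: [0.259, -0.089, 0.961, 0.024]
wrist_force: [3.7, -0.2, -0.5]
finger_gap: 0.016
grip_force: 118.2
```

```bash
cat > st.py <<'E'
from h import *
ex,ey,n,M=use();C=np.array([.6715,.149,.2585])
s=env.get_state();Rm=q2R(s["orientation"]).as_matrix();T=s["tcp_pos"];H=T+Rm@[-.152,0,.016]
print(s["clock"],"hook in ex,ey,n from start ring",((H-C)@np.stack([ex,ey,n],1)*1000).round(1),"F",(s["wrist_force"]@np.stack([ex,ey,n],1)).round(1),s["ft_torque"].round(2),"turn",R.from_matrix(Rm.T@M).as_rotvec().round(3))
d=cam("side");h=cv2.cvtColor(d["color"],cv2.COLOR_BGR2HSV)
m=((h[...,0]<10)|(h[...,0]>168))&(h[...,1]>130)&(h[...,2]>60);m[:100]=0;m[190:]=0;m[:,:280]=0;m[:,400:]=0
nl,lab,stt,ce=cv2.connectedComponentsWithStats(m.astype(np.uint8))
print([(stt[i].tolist(),ce[i].round(1).tolist()) for i in range(1,nl) if stt[i,4]>8])
E
python3 st.py
```

```text
9.0833 hook in ex,ey,n from start ring [-49.    0.7  -0.2] F [ 2.9 -0.9 -2.2] [ 0.01 -0.28 -0.07] turn [0.    0.003 0.001]
[([330, 135, 16, 10, 45], [336.6, 139.3]), ([309, 165, 11, 10, 59], [313.9, 169.7])]
```

Emit:
apply_moves(
  rows=[
    {"xyz":[6,0,0],"turn":[0,0,0],"grip":0},
    {"xyz":[12,0,0],"turn":[0,0,0],"grip":0},
    {"xyz":[18,0,0],"turn":[0,0,0],"grip":0},
    {"xyz":[24,0,0],"turn":[0,0,0],"grip":0},
    {"xyz":[30,0,0],"turn":[0,0,0],"grip":0},
    {"xyz":[36,0,0],"turn":[0,0,0],"grip":0},
    {"xyz":[42,0,0],"turn":[0,0,0],"grip":0},
    {"xyz":[47,0,0],"turn":[0,0,0],"grip":0},
    {"xyz":[52,0,0],"turn":[0,0,0],"grip":0},
    {"xyz":[55,0,0],"turn":[0,0,0],"grip":0},
    {"xyz":[57,0,0],"turn":[0,0,0],"grip":0},
  ],
)

```text
clock: 10.05
tcp_pos: [0.4439, 0.1074, 0.1423]
orientation: [0.259, -0.089, 0.962, 0.024]
wrist_force: [2.6, -1.2, -0.1]
finger_gap: 0.0156
grip_force: 118.4
```

Emit:
apply_moves(
  rows=[
    {"xyz":[1,0,0],"turn":[0,0,0],"grip":0},
    {"xyz":[2,0,0],"turn":[0,0,0],"grip":0},
    {"xyz":[2,0,0],"turn":[0,0,0],"grip":0},
  ],
)

```text
clock: 10.3
tcp_pos: [0.4427, 0.1072, 0.1416]
orientation: [0.259, -0.089, 0.962, 0.024]
wrist_force: [2.5, -0.7, 1.1]
finger_gap: 0.0159
grip_force: 118.4
```

```bash
python3 st.py
```

```text
10.3 hook in ex,ey,n from start ring [-107.9    0.8   -0.6] F [ 2.6 -1.2 -0.2] [-0.08 -0.14 -0.28] turn [0.001 0.002 0.001]
[([316, 147, 16, 10, 44], [322.9, 150.9])]
```

Emit:
apply_moves(
  rows=[
    {"xyz":[1,0,0],"turn":[0,0,0],"grip":0},
    {"xyz":[2,0,0],"turn":[0,0,0],"grip":0},
    {"xyz":[3,0,0],"turn":[0,0,0],"grip":0},
    {"xyz":[4,0,0],"turn":[0,0,0],"grip":0},
    {"xyz":[4,0,0],"turn":[0,0,0],"grip":0},
  ],
)

```text
clock: 10.77
tcp_pos: [0.439, 0.1066, 0.1394]
orientation: [0.259, -0.089, 0.962, 0.024]
wrist_force: [2.9, -1.0, -0.3]
finger_gap: 0.0161
grip_force: 118.4
```

Emit:
apply_moves(
  rows=[
    {"xyz":[1,0,0],"turn":[0,0,0],"grip":0},
    {"xyz":[2,0,0],"turn":[0,0,0],"grip":0},
    {"xyz":[3,0,0],"turn":[0,0,0],"grip":0},
    {"xyz":[3,0,0],"turn":[0,0,0],"grip":0},
  ],
)

```text
clock: 11.1
tcp_pos: [0.4365, 0.1061, 0.1379]
orientation: [0.259, -0.089, 0.962, 0.024]
wrist_force: [3.8, -0.7, 0.5]
finger_gap: 0.0161
grip_force: 118.4
```

Emit:
apply_moves(
  rows=[
    {"xyz":[1,0,0],"turn":[0,0,0],"grip":0},
    {"xyz":[2,0,0],"turn":[0,0,0],"grip":0},
    {"xyz":[3,0,0],"turn":[0,0,0],"grip":0},
    {"xyz":[3,0,0],"turn":[0,0,0],"grip":0},
  ],
)

```text
clock: 11.43
tcp_pos: [0.4339, 0.1056, 0.1364]
orientation: [0.259, -0.089, 0.962, 0.024]
wrist_force: [3.2, -0.6, 0.1]
finger_gap: 0.0156
grip_force: 118.4
```

Emit:
apply_moves(
  rows=[
    {"xyz":[0.5,0,0],"turn":[0,0,0],"grip":0},
    {"xyz":[1,0,0],"turn":[0,0,0],"grip":0},
    {"xyz":[1.5,0,0],"turn":[0,0,0],"grip":0},
    {"xyz":[1.5,0,0],"turn":[0,0,0],"grip":0},
  ],
)

```text
clock: 11.77
tcp_pos: [0.4328, 0.1054, 0.1358]
orientation: [0.259, -0.089, 0.962, 0.024]
wrist_force: [3.5, -0.5, 0.2]
finger_gap: 0.0161
grip_force: 118.4
```

Emit:
apply_moves(
  rows=[
    {"xyz":[0.5,0,0],"turn":[0,0,0],"grip":0},
    {"xyz":[1,0,0],"turn":[0,0,0],"grip":0},
    {"xyz":[1.5,0,0],"turn":[0,0,0],"grip":0},
    {"xyz":[1.5,0,0],"turn":[0,0,0],"grip":0},
  ],
)

```text
clock: 12.1
tcp_pos: [0.4315, 0.1051, 0.135]
orientation: [0.259, -0.089, 0.962, 0.024]
wrist_force: [3.5, -0.7, 0.7]
finger_gap: 0.0159
grip_force: 118.4
```

Emit:
apply_moves(
  rows=[
    {"xyz":[0.5,0,0],"turn":[0,0,0],"grip":0},
    {"xyz":[1,0,0],"turn":[0,0,0],"grip":0},
    {"xyz":[1.5,0,0],"turn":[0,0,0],"grip":0},
    {"xyz":[1.5,0,0],"turn":[0,0,0],"grip":0},
  ],
)

```text
clock: 12.43
tcp_pos: [0.4302, 0.1049, 0.1343]
orientation: [0.259, -0.089, 0.962, 0.024]
wrist_force: [3.0, -1.4, 0.9]
finger_gap: 0.0157
grip_force: 118.4
```

```bash
python3 st.py
```

```text
12.4333 hook in ex,ey,n from start ring [-122.5    0.8   -0.7] F [ 2.8 -2.  -0.5] [-0.13 -0.2  -0.31] turn [0.    0.002 0.001]
[([313, 149, 16, 11, 45], [319.9, 153.4])]
```

Emit:
apply_moves(
  rows=[
    {"xyz":[0.7,0,0],"turn":[0,0,0],"grip":0},
    {"xyz":[1.4,0,0],"turn":[0,0,0],"grip":0},
    {"xyz":[2,0,0],"turn":[0,0,0],"grip":0},
    {"xyz":[2,0,0],"turn":[0,0,0],"grip":0},
  ],
)

```text
clock: 12.82
tcp_pos: [0.4286, 0.1046, 0.1333]
orientation: [0.259, -0.089, 0.962, 0.024]
wrist_force: [2.8, -1.2, 0.4]
finger_gap: 0.016
grip_force: 118.4
```

Emit:
apply_moves(
  rows=[
    {"xyz":[0.7,0,0],"turn":[0,0,0],"grip":0},
    {"xyz":[1.4,0,0],"turn":[0,0,0],"grip":0},
    {"xyz":[2,0,0],"turn":[0,0,0],"grip":0},
    {"xyz":[2,0,0],"turn":[0,0,0],"grip":0},
  ],
)

```text
clock: 13.15
tcp_pos: [0.4284, 0.1044, 0.1336]
orientation: [0.26, -0.089, 0.961, 0.024]
wrist_force: [7.2, 0.3, 0.8]
finger_gap: 0.0162
grip_force: 118.2
```

Emit:
apply_moves(
  rows=[
    {"xyz":[0.5,0,0],"turn":[0,0,0],"grip":0},
    {"xyz":[1,0,0],"turn":[0,0,0],"grip":0},
    {"xyz":[1,0,0],"turn":[0,0,0],"grip":0},
  ],
)

```text
clock: 13.4
tcp_pos: [0.4283, 0.1043, 0.1337]
orientation: [0.261, -0.089, 0.961, 0.024]
wrist_force: [9.3, 1.2, 0.1]
finger_gap: 0.016
grip_force: 118.0
```

```bash
python3 st.py
```

```text
13.4 hook in ex,ey,n from start ring [-124.5    0.7    0.5] F [ 8.1 -0.5 -4.6] [ 0.07 -0.81 -0.21] turn [0.    0.007 0.002]
[([312, 150, 17, 10, 44], [319.2, 154.1])]
```

Emit:
apply_moves(
  rows=[
    {"xyz":[0.5,0,0],"turn":[0,0,0],"grip":0},
    {"xyz":[1,0,0],"turn":[0,0,0],"grip":0},
    {"xyz":[1.5,0,0],"turn":[0,0,0],"grip":0},
    {"xyz":[1.5,0,0],"turn":[0,0,0],"grip":0},
  ],
)

```text
clock: 13.78
tcp_pos: [0.4282, 0.1042, 0.1339]
orientation: [0.262, -0.089, 0.961, 0.024]
wrist_force: [11.1, 2.3, 0.1]
finger_gap: 0.0158
grip_force: 117.7
```

```bash
python3 st.py
```

```text
13.7833 hook in ex,ey,n from start ring [-124.4    0.6    1.2] F [ 9.8  0.2 -5.6] [ 0.21 -1.26 -0.11] turn [0.    0.009 0.002]
[([312, 150, 17, 10, 44], [319.3, 154.0])]
```

Emit:
apply_moves(
  rows=[
    {"xyz":[0.5,0,0],"turn":[0,0,0],"grip":0},
    {"xyz":[1,0,0],"turn":[0,0,0],"grip":0},
    {"xyz":[1.5,0,0],"turn":[0,0,0],"grip":0},
    {"xyz":[2,0,0],"turn":[0,0,0],"grip":0},
    {"xyz":[2,0,0],"turn":[0,0,0],"grip":0},
    {"xyz":[2,0,0],"turn":[0,0,0],"grip":0},
  ],
)

```text
clock: 14.33
tcp_pos: [0.4281, 0.104, 0.1342]
orientation: [0.264, -0.089, 0.96, 0.024]
wrist_force: [15.9, 1.9, -0.9]
finger_gap: 0.0166
grip_force: 117.4
```

```bash
python3 st.py
```

```text
14.3333 hook in ex,ey,n from start ring [-124.3    0.5    2. ] F [13.4 -1.1 -8.7] [ 0.3  -1.66 -0.11] turn [0.    0.012 0.003]
[([312, 150, 17, 10, 44], [319.3, 154.0])]
```

Emit:
apply_moves(
  rows=[
    {"xyz":[0,0,0],"turn":[0,0,0],"grip":0},
    {"xyz":[0,0,0],"turn":[0,0,0],"grip":0},
    {"xyz":[0,0,0],"turn":[0,0,0],"grip":0},
    {"xyz":[0,0,0],"turn":[0,0,0],"grip":0},
    {"xyz":[0,0,0],"turn":[0,0,0],"grip":0},
    {"xyz":[0,0,0],"turn":[0,0,0],"grip":0},
    {"xyz":[0,0,0],"turn":[0,0,0],"grip":0},
    {"xyz":[0,0,0],"turn":[0,0,0],"grip":0},
  ],
)

```text
clock: 15.05
tcp_pos: [0.4281, 0.104, 0.1342]
orientation: [0.264, -0.089, 0.96, 0.024]
wrist_force: [15.5, 3.0, -0.6]
finger_gap: 0.0163
grip_force: 117.4
```

Emit:
apply_moves(
  rows=[
    {"xyz":[0,0,0],"turn":[0,0,0],"grip":0},
    {"xyz":[0,0,0],"turn":[0,0,0],"grip":0},
    {"xyz":[0,0,0],"turn":[0,0,0],"grip":0},
    {"xyz":[0,0,0],"turn":[0,0,0],"grip":0},
    {"xyz":[0,0,0],"turn":[0,0,0],"grip":0},
    {"xyz":[0,0,0],"turn":[0,0,0],"grip":0},
    {"xyz":[0,0,0],"turn":[0,0,0],"grip":0},
  ],
)

```text
clock: 15.63
tcp_pos: [0.4281, 0.104, 0.1342]
orientation: [0.264, -0.089, 0.96, 0.024]
wrist_force: [16.5, 1.8, -0.1]
finger_gap: 0.016
grip_force: 117.4
```

```bash
python3 st.py
```

```text
15.6333 hook in ex,ey,n from start ring [-124.3    0.5    2. ] F [14.3 -1.2 -8.3] [ 0.3  -1.61 -0.07] turn [0.    0.012 0.002]
[([312, 150, 17, 10, 42], [319.1, 154.0])]
```

Emit:
apply_moves(
  rows=[
    {"xyz":[-2,0,0],"turn":[0,0,0],"grip":0},
    {"xyz":[-4,0,0],"turn":[0,0,0],"grip":0},
    {"xyz":[-6,0,0],"turn":[0,0,0],"grip":0},
    {"xyz":[-8,0,0],"turn":[0,0,0],"grip":0},
    {"xyz":[-10,0,0],"turn":[0,0,0],"grip":0},
    {"xyz":[-12,0,0],"turn":[0,0,0],"grip":0},
    {"xyz":[-14,0,0],"turn":[0,0,0],"grip":0},
    {"xyz":[-15.5,0,0],"turn":[0,0,0],"grip":0},
    {"xyz":[-15.5,0,0],"turn":[0,0,0],"grip":0},
    {"xyz":[-15.5,0,0],"turn":[0,0,0],"grip":0},
  ],
)

```text
clock: 16.52
tcp_pos: [0.4361, 0.1061, 0.1377]
orientation: [0.258, -0.089, 0.962, 0.024]
wrist_force: [0.1, 0.6, -2.4]
finger_gap: 0.0162
grip_force: 118.3
```

```bash
python3 st.py
python3 - <<'E'
from h import *
ims=[]
for nme,c in(("side",(290,120,340,170)),("top",(241,165,291,215))):
    d=cam(nme);x0,y0,x1,y1=c
    ims.append(cv2.resize(d["color"][y0:y1,x0:x1],(400,400),interpolation=cv2.INTER_CUBIC))
cv2.imwrite("pics/c6.png",cv2.convertScaleAbs(np.hstack(ims),alpha=1.5))
E
```

```text
16.5167 hook in ex,ey,n from start ring [-115.6    0.9   -0.8] F [-1.   0.5 -2.2] [-0.05  0.61  0.04] turn [0.001 0.002 0.001]
[([312, 150, 17, 10, 47], [318.9, 154.4])]
```

View pics/c6.png

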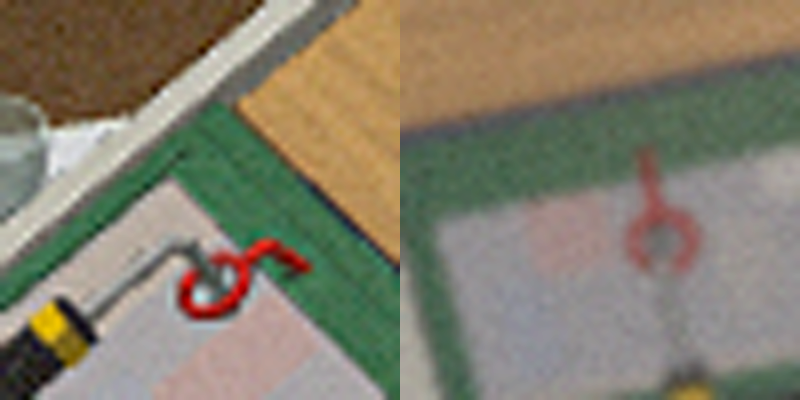

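The crops show the prong centred in the ring (top 662,240) and the hatch still down. Lifting out along −tool z, slowly at first.

Emit:
apply_moves(
  rows=[
    {"xyz":[0,0,-2],"turn":[0,0,0],"grip":0},
    {"xyz":[0,0,-5],"turn":[0,0,0],"grip":0},
    {"xyz":[0,0,-8],"turn":[0,0,0],"grip":0},
    {"xyz":[0,0,-11],"turn":[0,0,0],"grip":0},
    {"xyz":[0,0,-11],"turn":[0,0,0],"grip":0},
  ],
)

```text
clock: 17.08
tcp_pos: [0.4311, 0.105, 0.1482]
orientation: [0.259, -0.089, 0.961, 0.024]
wrist_force: [0.4, -0.1, -1.9]
finger_gap: 0.016
grip_force: 118.3
```

```bash
python3 st.py
```

```text
17.0833 hook in ex,ey,n from start ring [-114.7    0.7   11.2] F [-0.6 -0.2 -1.8] [-0.14  0.64 -0.02] turn [0.    0.003 0.001]
[([312, 150, 17, 10, 44], [319.0, 154.2])]
```

Emit:
apply_moves(
  rows=[
    {"xyz":[0,0,-4],"turn":[0,0,0],"grip":0},
    {"xyz":[0,0,-9],"turn":[0,0,0],"grip":0},
    {"xyz":[0,0,-15],"turn":[0,0,0],"grip":0},
    {"xyz":[0,0,-25],"turn":[0,0,0],"grip":0},
    {"xyz":[0,0,-45],"turn":[0,0,0],"grip":0},
    {"xyz":[0,0,-75],"turn":[0,0,0],"grip":0},
    {"xyz":[0,0,-110],"turn":[0,0,0],"grip":0},
    {"xyz":[0,0,-140],"turn":[0,0,0],"grip":0},
    {"xyz":[0,0,-150],"turn":[0,0,0],"grip":0},
    {"xyz":[0,0,-150],"turn":[0,0,0],"grip":0},
  ],
)

```text
clock: 17.97
tcp_pos: [0.3576, 0.091, 0.2814]
orientation: [0.262, -0.089, 0.961, 0.023]
wrist_force: [0.2, -0.6, -1.5]
finger_gap: 0.0161
grip_force: 118.5
```

```bash
python3 st.py; python3 -c "
from h import *
go([.504,-.2405,.30],down(171.0))
go([.504,-.2405,.10],down(171.0))"
```

```text
17.9667 hook in ex,ey,n from start ring [-112.9    0.4  164.8] F [-0.7 -0.6 -1.4] [-0.13  0.61  0.01] turn [-0.001  0.009  0.002]
[([312, 150, 17, 10, 46], [318.6, 154.2])]
xyz [-82.3, -352.8, 24.6] turn [0.0891, 0.525, 0.3333]
xyz [18.8, -352.5, 197.2] turn [0.0891, 0.525, 0.3333]
```

Emit:
apply_moves(
  rows=[
    {"xyz":[0,-30,0],"turn":[0,0,0],"grip":0},
    {"xyz":[0,-70,0],"turn":[0,0,0],"grip":0},
    {"xyz":[-10,-110,0],"turn":[0,0,0],"grip":0},
    {"xyz":[-20,-150,0],"turn":[0.01,0.06,0.04],"grip":0},
    {"xyz":[-30,-185,5],"turn":[0.03,0.16,0.1],"grip":0},
    {"xyz":[-40,-220,10],"turn":[0.045,0.26,0.165],"grip":0},
    {"xyz":[-50,-255,15],"turn":[0.06,0.36,0.23],"grip":0},
    {"xyz":[-62,-290,20],"turn":[0.078,0.46,0.29],"grip":0},
    {"xyz":[-72,-325,25],"turn":[0.089,0.525,0.333],"grip":0},
    {"xyz":[-82,-353,25],"turn":[0.089,0.525,0.333],"grip":0},
    {"xyz":[-82,-353,25],"turn":[0.089,0.525,0.333],"grip":0},
    {"xyz":[-82,-353,25],"turn":[0.089,0.525,0.333],"grip":0},
  ],
)

```text
clock: 19.02
tcp_pos: [0.5046, -0.2417, 0.2932]
orientation: [-0.004, 0.079, 0.997, 0.001]
wrist_force: [-0.3, 0.9, -1.6]
finger_gap: 0.0161
grip_force: 118.4
```

Emit:
apply_moves(
  rows=[
    {"xyz":[0,0,0],"turn":[0,0,0],"grip":0},
    {"xyz":[0,0,0],"turn":[0,0,0],"grip":0},
    {"xyz":[0,0,0],"turn":[0,0,0],"grip":0},
  ],
)

```text
clock: 19.27
tcp_pos: [0.503, -0.2393, 0.297]
orientation: [-0.002, 0.078, 0.997, 0.0]
wrist_force: [0.5, 0.1, -1.5]
finger_gap: 0.0162
grip_force: 118.4
```

```bash
cat > pl.py <<'E'
from h import *
s=env.get_state();print(s["clock"],s["tcp_pos"],s["wrist_force"].round(1));M0=q2R(s["orientation"]).as_matrix();print("tx heading",np.degrees(np.arctan2(M0[1,0],M0[0,0])).round(2))
go([.504,-.2405,.0565],down(171.0))
d=cam("wrist");w=cloud(d);b=d["color"].astype(int);q=(w-s["tcp_pos"])@M0
k=(b.max(2)<75)&(abs(q[...,1])<.03)&(q[...,2]<0.02)&(q[...,2]>-.06)&(q[...,0]>.05)
nl,lab,st,ce=cv2.connectedComponentsWithStats(k.astype(np.uint8));i=1+np.argmax(st[1:,4]);p=q[lab==i]
c,dr,a,e=line(p);print("bar in tool",st[i],c.round(4),dr.round(4),(c+dr*a).round(4),(c+dr*e).round(4))
E
python3 pl.py
```

```text
19.2667 [ 0.50302949 -0.23931727  0.29699196] [ 0.5  0.1 -1.5]
tx heading 171.1
xyz [-2.1, -1.0, 240.5] turn [-0.0003, -0.0042, 0.0017]
bar in tool [ 298    0   50  176 8103] [ 0.0829 -0.001  -0.0275] [ 1.0e+00 -1.4e-03 -9.0e-04] [ 0.05   -0.001  -0.0274] [ 0.1113 -0.001  -0.0275]
```

Emit:
apply_moves(
  rows=[
    {"xyz":[-2,-1,35],"turn":[0,-0.004,0],"grip":0},
    {"xyz":[-2,-1,75],"turn":[0,-0.004,0],"grip":0},
    {"xyz":[-2,-1,115],"turn":[0,-0.004,0],"grip":0},
    {"xyz":[-2,-1,150],"turn":[0,-0.004,0],"grip":0},
    {"xyz":[-2,-1,180],"turn":[0,-0.004,0],"grip":0},
    {"xyz":[-2,-1,200],"turn":[0,-0.004,0],"grip":0},
    {"xyz":[-2,-1,210],"turn":[0,-0.004,0],"grip":0},
    {"xyz":[-2,-1,210],"turn":[0,-0.004,0],"grip":0},
    {"xyz":[-2,-1,210],"turn":[0,-0.004,0],"grip":0},
    {"xyz":[-2,-1,210],"turn":[0,-0.004,0],"grip":0},
  ],
)

```text
clock: 20.15
tcp_pos: [0.5059, -0.2423, 0.0888]
orientation: [0.001, 0.078, 0.997, -0.001]
wrist_force: [1.5, 0.4, -2.4]
finger_gap: 0.0158
grip_force: 118.4
```

```bash
python3 pl.py
```

```text
20.15 [ 0.50585328 -0.24230084  0.08882995] [ 1.5  0.4 -2.4]
tx heading 171.06
xyz [2.2, 1.5, 32.3] turn [-0.0018, 0.0028, 0.0011]
bar in tool [ 298    0   50  176 8266] [ 0.0828 -0.001  -0.0273] [ 1.     -0.0014 -0.0043] [ 0.05   -0.001  -0.0272] [ 0.1113 -0.001  -0.0275]
```

Emit:
apply_moves(
  rows=[
    {"xyz":[2,1.2,5],"turn":[0,0,0],"grip":0},
    {"xyz":[2,1.2,11],"turn":[0,0,0],"grip":0},
    {"xyz":[2,1.2,17],"turn":[0,0,0],"grip":0},
    {"xyz":[2,1.2,22],"turn":[0,0,0],"grip":0},
    {"xyz":[2,1.2,26],"turn":[0,0,0],"grip":0},
    {"xyz":[2,1.2,29],"turn":[0,0,0],"grip":0},
    {"xyz":[2,1.2,30],"turn":[0,0,0],"grip":0},
    {"xyz":[2,1.2,30],"turn":[0,0,0],"grip":0},
    {"xyz":[2,1.2,30],"turn":[0,0,0],"grip":0},
  ],
)

```text
clock: 20.95
tcp_pos: [0.5029, -0.2402, 0.0567]
orientation: [-0.0, 0.078, 0.997, -0.0]
wrist_force: [0.5, 0.2, -1.7]
finger_gap: 0.0163
grip_force: 118.6
```

Emit:
apply_moves(
  rows=[
    {"xyz":[0,0,0.5],"turn":[0,0,0],"grip":0},
    {"xyz":[0,0,1],"turn":[0,0,0],"grip":0},
    {"xyz":[0,0,1],"turn":[0,0,0],"grip":0},
    {"xyz":[0,0,1],"turn":[0,0,0],"grip":0},
  ],
  force=40,
)

```text
clock: 21.28
tcp_pos: [0.503, -0.2403, 0.0565]
orientation: [0.0, 0.078, 0.997, -0.0]
wrist_force: [-1.0, 1.5, 4.8]
finger_gap: 0.0158
grip_force: 119.5
```

Emit:
apply_moves(
  rows=[
    {"xyz":[0,0,0],"turn":[0,0,0],"grip":0.15},
    {"xyz":[0,0,0],"turn":[0,0,0],"grip":0.2},
    {"xyz":[0,0,0],"turn":[0,0,0],"grip":0.3},
    {"xyz":[0,0,0],"turn":[0,0,0],"grip":0.4},
    {"xyz":[0,0,0],"turn":[0,0,0],"grip":0.6},
    {"xyz":[0,0,0],"turn":[0,0,0],"grip":0.8},
    {"xyz":[0,0,0],"turn":[0,0,0],"grip":0.8},
    {"xyz":[0,0,0],"turn":[0,0,0],"grip":0.8},
    {"xyz":[0,0,0],"turn":[0,0,0],"grip":0.8},
  ],
)

```text
clock: 22.03
tcp_pos: [0.5029, -0.2402, 0.0556]
orientation: [-0.0, 0.078, 0.997, -0.0]
wrist_force: [-0.4, 0.1, 0.4]
finger_gap: 0.0686
grip_force: 0.0
```

Emit:
apply_moves(
  rows=[
    {"xyz":[0,0,-10],"turn":[0,0,0],"grip":0.8},
    {"xyz":[0,0,-30],"turn":[0,0,0],"grip":0.8},
    {"xyz":[0,0,-60],"turn":[0,0,0],"grip":0.8},
    {"xyz":[0,0,-95],"turn":[0,0,0],"grip":0.8},
    {"xyz":[0,0,-130],"turn":[0,0,0],"grip":0.8},
    {"xyz":[0,0,-150],"turn":[0,0,0],"grip":0.8},
    {"xyz":[0,0,-150],"turn":[0,0,0],"grip":0.8},
    {"xyz":[0,0,-150],"turn":[0,0,0],"grip":0.8},
  ],
)

```text
clock: 22.7
tcp_pos: [0.5038, -0.2407, 0.2079]
orientation: [0.002, 0.078, 0.997, -0.001]
wrist_force: [0.4, -0.2, -0.3]
finger_gap: 0.0684
grip_force: 0.0
```

```bash
python3 st.py
python3 - <<'E'
from h import *
d=cam("side");cv2.imwrite("pics/fin.png",cv2.resize(cv2.convertScaleAbs(d["color"][80:340,210:450],alpha=1.4),(552,598),interpolation=cv2.INTER_CUBIC))
d=cam("wrist");s=env.get_state();print(s["tcp_pos"],s["finger_gap"])
w=cloud(d);b=d["color"].astype(int);q=(w-s["tcp_pos"])@down(171.)
k=(b.max(2)<75)&(w[...,2]>.07)&(w[...,2]<.092)&(abs(q[...,1])<.04)
nl,lab,st,ce=cv2.connectedComponentsWithStats(k.astype(np.uint8));i=1+np.argmax(st[1:,4]);p=w[lab==i];c,dr,a,e=line(p)
print(c.round(4),dr.round(4),(c+dr*a).round(4),np.median(p[:,2]).round(4),"y at .507",c[1]+dr[1]/dr[0]*(.507-c[0]))
E
```

```text
22.7 hook in ex,ey,n from start ring [-113.2 -403.3  -11. ] F [ 0.2 -0.3 -0.4] [-0.01  0.02 -0.02] turn [-0.091 -0.516 -0.331]
[([312, 152, 8, 8, 25], [315.2, 155.9])]
[ 0.5021429  -0.23961854  0.20448573] 0.068453118568846
[ 0.4555 -0.2336  0.0839] [ 9.880e-01 -1.547e-01 -2.000e-04] [ 0.3555 -0.2179  0.0839] 0.0839 y at .507 -0.24162553299703096
```

View pics/fin.png

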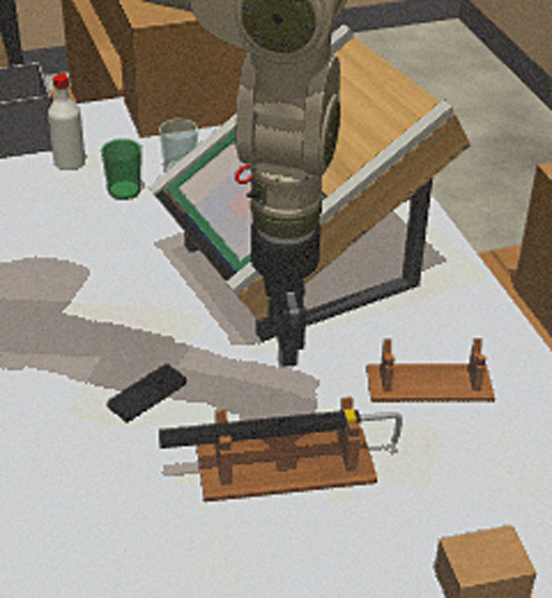

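The pole lies in both notches with the hook down at the right (395,440) and its top at 83.9 mm as before. The hatch is down, with the ring at (243,174), and the bystanders in view are undisturbed. Handing in.

```bash
python3 -c "
from workcell import ticket
print(ticket.hand_in())"
```

```text
the job is handed in; nothing more can be done
None
```

The hatch was pulled shut and held against its stop at an estimated 16 N for over a second; the pole is back in its rest, hook down, and the job is handed in at 22.7 s with no verdict returned.

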